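# Gather the cast silver pieces in the tray's pouring corner

### The job

Slide the clear cover of the wooden dust case fully open, lift out the steel tray of silver pieces and tilt it so that all five pieces slide together into its pouring corner, without spilling any. Finish while still holding it there: the tray tilted and still, in the air, well above the height of the case, so that I can pick the pieces out. Leave the brick, the jar and the hammer where they are.

Things in the scene. Friction and masses are not known exactly. Their poses are not given: they have to be found in the camera images.
- case: Fixed wooden dust case, 290 (x) x 500 (y) mm, walls 12 mm thick, 110 high, aluminium tracks on the front and back edges up to 124. Origin: centre of the underside. Inside, one open space, felt floor 10 mm above the bench. The +y half of the top is a fixed clear pane (top at 114 mm); the -y half, where the tray stands, is closed by the sliding cover.
- cover (a joint): Travel of the clear sliding cover along the case's +y, in m: 0 = shut over the tray, 0.220 = fully open (stop), lying over the fixed pane. About 1.5 N friction; stays where it is left. Pane top 120 mm above the bench. Fully open it leaves a mouth over the tray 266 mm along the case's x, 216 mm along its y.
- cover_grip (a point): Middle of the top edge of the cover's grip strip, an upright aluminium strip on the pane near its -y end: 100 mm along the case's x, 12 mm thick along y, standing 20 mm above the pane (top 140 mm above the bench). Moves with the cover.
- tray: Loose dark steel tray with a carrying handle, about 0.25 kg, standing on the case's felt, turned up to 0.3 rad to the case. 176 (x) x 126 (y) mm (132 over the handle straps), floor and walls 3 mm, walls 32 mm high. Origin: centre of the underside, z up. Its corner at +x, -y is the pouring corner.
- tray_handle (a point): Centre of the tray's handle, 84 mm above the tray's underside (94 above the bench in the case): a wooden bar across the middle along the tray's y, 126 mm between two upright steel straps, 14 mm thick (x), 18 mm high (z).
- tray_corner (a point): Foot of the pouring corner's wall on the inner floor, (71, -46, 3) mm in the tray's frame. The corner is cut off over 30 mm each way by a wall 20 mm high with a flared lip outside, up to 18 mm out, 37 mm high. Pieces start to slide at about 10 degrees of slope, but need 30 to 40 degrees, this corner lowest, to slide along the walls right into it.
- disc1: One of three silver discs, 16 mm across, 6 mm thick, 14 g, loose on the tray's floor. Origin: centre of the underside.
- disc2: One of three silver discs, 16 mm across, 6 mm thick, 14 g, loose on the tray's floor. Origin: centre of the underside.
- disc3: One of three silver discs, 16 mm across, 6 mm thick, 14 g, loose on the tray's floor. Origin: centre of the underside.
- ring1: One of two silver ring blanks, 20 mm outer and 16 mm inner diameter, 6 mm high, 12 g, lying flat and loose on the tray's floor. Origin: centre of the lower face.
- ring2: One of two silver ring blanks, 20 mm outer and 16 mm inner diameter, 6 mm high, 12 g, lying flat and loose on the tray's floor. Origin: centre of the lower face.
- brick: Fire brick lying on the bench left of the case, 230 x 114 x 64 mm. Origin: centre of the underside. Leave alone.
- jar: Amber glass jar with a steel lid, 64 mm across, 75 mm high, standing right of the case. Origin: centre of the underside. Leave alone.
- hammer: Hammer lying right of the case, about 260 mm long, along its x. Origin: about the middle of its length, on the bench. Leave alone.

How it is judged:
By the outcome, as a careful person would: the job done as asked, in the order asked, and still so for the second after the job is handed in, while the arm keeps its last pose, push and grip.
It also fails if it takes over 56 s, if anything falls off the work surface, if the arm or the gripper's body presses on something with over 40 N, if the wrist force passes 120 N, or if a joint passes its speed limit or range.

### The arm

A 6-joint arm with a two-finger parallel gripper is mounted at the origin on the work surface. World frame = base frame: x ahead of the robot, y to its left, z up, the work surface at z = 0. Lengths are in m, angles in degrees, forces in N, time in s.
With the tool pointing down it reaches from about 0.375 to 0.9 m from the base axis. Payload 3.1 kg.
Tool frame: the origin (TCP) lies midway between the tips of the shut fingers; the grasp point (between the pads) lies 19 mm behind it; z points along the fingers, y is the line along which they close (so a half turn about z gives the same grasp; the last joint's range is limited). The gripper opens to 87 mm and grips with 3 to 60 N. Pads are 19 mm wide; open, the fingers measure 117 mm over their backs; the gripper's body (75 mm by 190 mm) begins 51 mm behind the grasp point.
Start: joints at [-82.936, 30.224, 82.088, -0, 67.689, -10.227], TCP at [0.186, -0.597, 0.223] pointing down, gripper open.
Joint ranges: [-176.69, 176.69], [-43.24, 126.21], [12.49, 139.97], [-82, 262], [0, 151.66], [-163.58, 163.58]. Speed limits (degrees/s): [159.86, 159.86, 180, 180, 180, 180].

### API

Orientations are given as a 3x3 rotation matrix whose columns are the frame's x, y, z axes.
In Python, from rig import bot, capture gives the robot as it stands.
- The arm moves only by the shell command python3 -m handwheel 'ROWS'. ROWS is rows parted by semicolons, their numbers by spaces, 1 to 20 of them, each of 7 numbers: dx, dy, dz in m, then a rotation vector rx, ry, rz in degrees, then the opening from 0.0 (shut) to 1.0 (fully open); each row is the pose to reach, as a shift and turn from the pose commanded when the command began, along the tool's axes at that moment; what a row does not reach only later rows make up. A row lasts 1/10 s, in which the tool goes at most 0.05 m and 8.59 degrees, less where a joint would pass 70% of its speed; a pose out of reach is approached as far as the arm can. The fingers move at their own pace and stop on an object; the grip force is fixed at half the most. Time passes only in rows, so rows that do not move let the fingers close. It prints the time, the measured TCP pose, the force, the opening and the grip force at its end.
- bot.read_state(): the state, without advancing time (a new reading comes with each control period).
- capture(name): name is "scene" or "top"; returns a dict with "color" (420x560x3 uint8, red, green, blue), "K" (3x3 intrinsics, pixels), "view" (4x4, takes a point from world to camera coordinates). Camera axes: x right, y up, looking along -z (the intrinsics and any distortion apply to the point x, -y, -z); pixel columns grow to the right and rows downward; lengths in m; the calibration is good to about 2 mm. A picture is of the moment at which its call begins. There is no depth.
- bot.hand_in(): hands the job in; it is judged then, once.
The state is a dict: "time_s": time; "joint_positions": joint angles; "qvel": joint speeds; "tau": joint torques, N m; "position": TCP position; "tcp_rot": TCP orientation; "force": force on the tool from outside, world axes, zero at the start; "moment": the same for the moment, N m; "opening": opening from 0.0 (shut) to 1.0 (fully open); "grasp_force": force on a finger pad.
Only numpy, scipy, OpenCV 4.12 (cv2) and the standard library are available. Lean on these libraries where they do the work, as an engineer would, in place of code of your own. Each camera call takes 0.05 s, during which the arm holds its last target. There are 200 camera calls.

## Working session

There is one attempt and no reset: what is moved stays moved. The work goes in short steps, Python scripts to look and compute and a shell command to move; the robot and the scene stay as the last step left them, time stands still between calls to the robot, and variables do not carry over. Pictures are saved under pics/ and viewed, at most 10 in all, crops included, and the job is handed in when it is done.

```bash
ls; mkdir -p pics; python3 - <<'E'
from rig import bot,capture
import cv2
for n in("scene","top"):
    c=capture(n); cv2.imwrite(f"pics/{n}0.png",c["color"][:,:,::-1]); print(n,c["K"].round(1).tolist(),c["view"].round(4).tolist(),[k for k in c])
s=bot.read_state(); print({k:s[k] for k in("time_s","position","tcp_rot","force","opening")})
E
```

```text
pics
scene [[476.0, 0.0, 280.1], [0.0, 476.0, 202.7], [0.0, 0.0, 1.0]] [[-0.0445, 0.999, -0.0048, -0.0454], [-0.7609, -0.0308, 0.6481, 0.3429], [0.6473, 0.0325, 0.7616, -2.1156], [0.0, 0.0, 0.0, 1.0]] ['color', 'K', 'view']
top [[449.1, 0.0, 277.5], [0.0, 449.1, 203.3], [0.0, 0.0, 1.0]] [[0.0225, -0.9997, -0.0002, 0.0716], [0.9934, 0.0223, 0.1129, -0.5665], [-0.1128, -0.0027, 0.9936, -1.4587], [0.0, 0.0, 0.0, 1.0]] ['color', 'K', 'view']
{'time_s': 0.1, 'position': array([ 0.18571897, -0.59606602,  0.22165631]), 'tcp_rot': array([[ 9.54808631e-01,  2.97221169e-01, -2.32995588e-04],
       [ 2.97221038e-01, -9.54806670e-01,  1.96928373e-03],
       [ 3.62847072e-04, -1.94954030e-03, -9.99998034e-01]]), 'force': array([0.66864458, 0.49087927, 0.2677668 ]), 'opening': 0.998027765655728}
```

View pics/scene0.png

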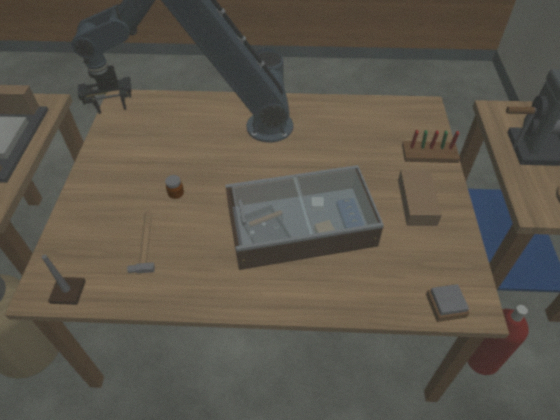

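View pics/top0.png

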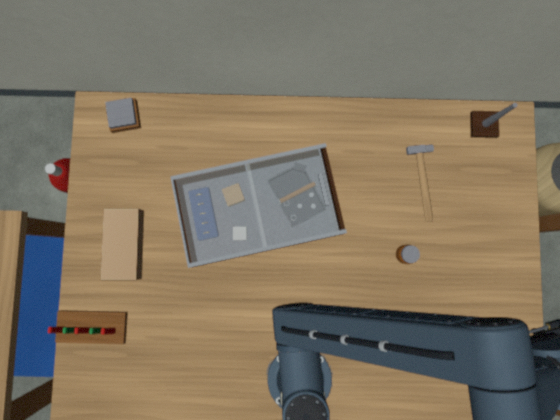

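The scene view has the case at about (230-380, 170-260), with the jar at (175,187) and the hammer at (145,240). In the top view the case corners are near (174,178), (323,147), (343,232) and (190,264), and the tray is near (298,195). I'll enlarge both views.

```bash
python3 - <<'E'
import cv2,numpy as np
a=cv2.imread("pics/top0.png")[138:273,165:355]; b=cv2.imread("pics/scene0.png")[165:270,220:390]
for n,i in(("topc",a),("scenec",b)):
    i=cv2.convertScaleAbs(i,alpha=1.7); i=cv2.resize(i,None,fx=4,fy=4,interpolation=cv2.INTER_CUBIC); cv2.imwrite(f"pics/{n}.png",i)
E
```

```text
(no output)
```

View pics/topc.png

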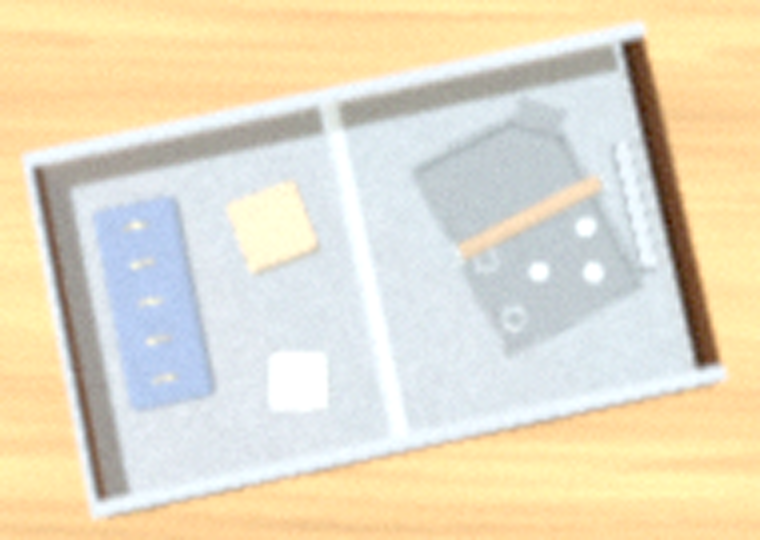

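View pics/scenec.png

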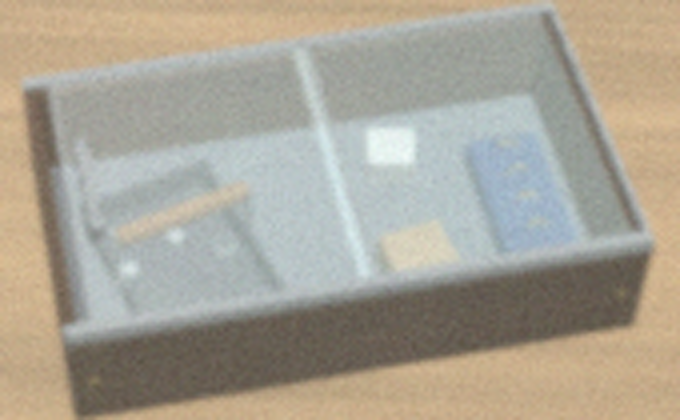

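In the enlarged top view the case corners are at crop (22,157), (645,25), (725,375) and (97,515). The grip strip runs (622,145)-(648,268), the handle bar runs (462,248)-(598,186), and the pouring corner points up-right at (540,115). The pieces all lie in the tray's -x half.

```bash
cat >h.py <<'E'
import numpy as np
from rig import bot,capture
def ray(c,u,v,z):
    "world point of pixel at height z"
    V=np.array(c["view"]);R,t=V[:3,:3],V[:3,3]
    d=np.linalg.inv(c["K"])@[u,v,1]; d=R.T@(d*[1,-1,-1]); o=-R.T@t
    return o+d*(z-o[2])/d[2]
def proj(c,p):
    V=np.array(c["view"]);q=V[:3,:3]@p+V[:3,3]; q=np.array(c["K"])@(q*[1,-1,-1]); return q[:2]/q[2]
def local(p,R=None):
    s=bot.read_state(); return np.array(s["tcp_rot"]).T@(np.array(p)-s["position"])
E
python3 - <<'E'
from h import *
np.set_printoptions(precision=4,suppress=True)
c=capture("top")
f=lambda u,v,z:ray(c,(u+.5)/4-.5+165,(v+.5)/4-.5+138,z)
C=[f(*p,.124) for p in((22,157),(645,25),(725,375),(97,515))]
print(np.array(C)); print([np.linalg.norm(C[i]-C[i-1]) for i in range(4)], "centre",np.mean(C,0))
ys=[C[0]-C[1],C[3]-C[2]];xs=[C[0]-C[3],C[1]-C[2]]
print("yaw",[np.degrees(np.arctan2(-d[0],d[1])) for d in ys],[np.degrees(np.arctan2(d[1],d[0])) for d in xs])
g=[f(622,145,.14),f(648,268,.14)];print("grip",np.mean(g,0),np.linalg.norm(g[0]-g[1]),g)
h=[f(462,248,.100),f(598,186,.100)];print("handle",np.mean(h,0),np.linalg.norm(h[0]-h[1]));d=h[0]-h[1];print("tray yaw",np.degrees(np.arctan2(-d[0],d[1])))
s=capture("scene"); k=lambda u,v,z:ray(s,(u+.5)/4-.5+220,(v+.5)/4-.5+165,z)
h=[k(120,234,.1),k(246,188,.1)];print("handle scene",np.mean(h,0),np.linalg.norm(h[0]-h[1]));d=h[1]-h[0];print(np.degrees(np.arctan2(-d[0],d[1])))
C=[k(*p,.124) for p in((25,82),(550,10),(652,240),(68,330))];print(np.array(C),np.mean(C,0))
E
```

```text
[[ 0.6302  0.4224  0.124 ]
 [ 0.7468 -0.0646  0.124 ]
 [ 0.4718 -0.1293  0.124 ]
 [ 0.3538  0.3512  0.124 ]]
[np.float64(0.28542197668531094), np.float64(0.5007874379683823), np.float64(0.28252895484575635), np.float64(0.4947627490983571)] centre [0.5506 0.1449 0.124 ]
yaw [np.float64(13.470153547262589), np.float64(13.800683159606463)] [np.float64(14.444762616985093), np.float64(13.231241022317533)]
grip [ 0.5996 -0.0567  0.14  ] 0.09778912739997779 [array([ 0.6473, -0.0461,  0.14  ]), array([ 0.5519, -0.0673,  0.14  ])]
handle [0.5951 0.0224 0.1   ] 0.11911059421603194
tray yaw 25.94677522252314
handle scene [0.6017 0.0221 0.1   ] 0.11938734783231045
27.614587974300555
[[ 0.4784 -0.1284  0.124 ]
 [ 0.3683  0.3492  0.124 ]
 [ 0.6361  0.4183  0.124 ]
 [ 0.7477 -0.0615  0.124 ]] [0.5576 0.1444 0.124 ]
```

```bash
python3 - <<'E'
from h import *
from scipy.spatial.transform import Rotation as R
np.set_printoptions(precision=4,suppress=True)
s=bot.read_state();T=s["tcp_rot"]
a=np.radians(13.7);W=np.array([[np.cos(a),np.sin(a),0],[np.sin(a),-np.cos(a),0],[0,0,-1]])
print(local([.602,-.056,.19]),R.from_matrix(T.T@W).as_rotvec(degrees=True))
E
```

```text
[ 0.558  -0.3921  0.0326] [-0.0764 -0.0121  3.5919]
```

```bash
python3 -m handwheel '0.035 -0.025 0 0 0 0 1; 0.07 -0.05 0 0 0 0 1; 0.11 -0.075 0 0 0 0 1; 0.145 -0.1 0 0 0 1 1; 0.18 -0.125 0 0 0 1 1; 0.215 -0.15 0 0 0 1 1; 0.25 -0.175 0 0 0 2 1; 0.285 -0.2 0 0 0 2 1; 0.32 -0.225 0 0 0 2 1; 0.355 -0.25 0 0 0 3 1; 0.39 -0.275 0 0 0 3 1; 0.425 -0.3 0 0 0 3 1; 0.46 -0.325 0.01 0 0 3.6 1; 0.495 -0.35 0.02 0 0 3.6 1; 0.53 -0.375 0.03 0 0 3.6 1; 0.558 -0.392 0.033 0 0 3.6 1; 0.558 -0.392 0.033 0 0 3.6 1; 0.558 -0.392 0.033 0 0 3.6 1; 0.558 -0.392 0.033 0 0 3.6 1'; python3 - <<'E'
from h import *
np.set_printoptions(precision=4,suppress=True)
import cv2
s=bot.read_state();print(s["joint_positions"],s["tcp_rot"],local([.602,-.056,.128]))
c=capture("scene");i=c["color"][130:270,180:390,::-1];i=cv2.resize(cv2.convertScaleAbs(i,alpha=1.6),None,fx=3.8,fy=3.8,interpolation=cv2.INTER_CUBIC);cv2.imwrite("pics/s1.png",i)
E
```

```text
time_s: 2.1
position: [0.6013, -0.0573, 0.1895]
tcp_rot: [[0.972, 0.236, -0.001], [0.236, -0.972, -0.0], [-0.001, 0.0, -1.0]]
force: [0.8, 0.1, 0.3]
opening: 0.999
grasp_force: 0.0
[-16.0213  30.8241  87.0851  -0.0304  62.1357  60.3412] [[ 0.9717  0.236  -0.0009]
 [ 0.236  -0.9717 -0.0002]
 [-0.0009  0.     -1.    ]] [ 0.001  -0.0011  0.0615]
```

View pics/s1.png

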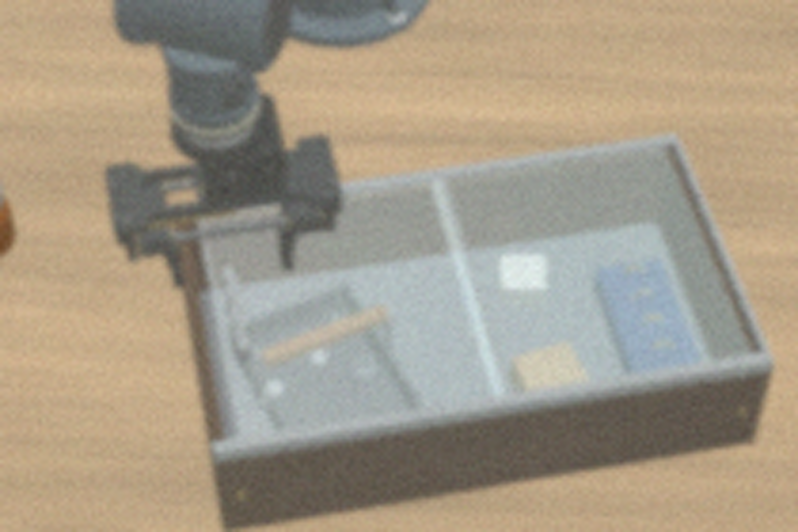

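The finger tips, at (183,283) and (287,265), straddle the grip strip at about (235,300). I'll descend and close.

```bash
python3 -m handwheel '0 0 0.02 0 0 0 1; 0 0 0.04 0 0 0 1; 0 0 0.053 0 0 0 1; 0 0 0.061 0 0 0 1; 0 0 0.061 0 0 0 0.8; 0 0 0.061 0 0 0 0.6; 0 0 0.061 0 0 0 0.4; 0 0 0.061 0 0 0 0.2; 0 0 0.061 0 0 0 0; 0 0 0.061 0 0 0 0; 0 0 0.061 0 0 0 0; 0 0 0.061 0 0 0 0'
```

```text
time_s: 3.35
position: [0.6021, -0.0566, 0.1286]
tcp_rot: [[0.972, 0.237, 0.0], [0.237, -0.972, -0.0], [0.0, 0.0, -1.0]]
force: [0.7, 0.9, -0.1]
opening: 0.357
grasp_force: 0.0
```

```bash
python3 -m handwheel '0 0 0 0 0 0 0; 0 0 0 0 0 0 0; 0 0 0 0 0 0 0; 0 0 0 0 0 0 0; 0 0 0 0 0 0 0; 0 0 0 0 0 0 0'
```

```text
time_s: 3.95
position: [0.6021, -0.0567, 0.1285]
tcp_rot: [[0.972, 0.237, 0.0], [0.237, -0.972, -0.0], [0.0, 0.0, -1.0]]
force: [-0.1, -1.3, 0.0]
opening: 0.133
grasp_force: 30.0
```

Gripped: 0.133 × 87 mm is 11.6 mm, close to the 12 mm strip. Next I slide the cover along case +y, which is tool -y.

```bash
python3 -m handwheel '0 -0.008 0 0 0 0 0; 0 -0.02 0 0 0 0 0; 0 -0.04 0 0 0 0 0; 0 -0.06 0 0 0 0 0; 0 -0.08 0 0 0 0 0; 0 -0.1 0 0 0 0 0; 0 -0.12 0 0 0 0 0; 0 -0.14 0 0 0 0 0; 0 -0.16 0 0 0 0 0; 0 -0.18 0 0 0 0 0; 0 -0.195 0 0 0 0 0; 0 -0.205 0 0 0 0 0; 0 -0.211 0 0 0 0 0; 0 -0.214 0 0 0 0 0; 0 -0.214 0 0 0 0 0'; python3 -m handwheel '0 -0.002 0 0 0 0 0; 0 -0.004 0 0 0 0 0; 0 -0.004 0 0 0 0 0'
```

```text
time_s: 5.45
position: [0.5535, 0.1428, 0.1285]
tcp_rot: [[0.97, 0.242, 0.003], [0.242, -0.97, -0.016], [-0.001, 0.016, -1.0]]
force: [4.5, -27.5, -3.8]
opening: 0.132
grasp_force: 30.1
time_s: 5.75
position: [0.5535, 0.1429, 0.1285]
tcp_rot: [[0.97, 0.243, 0.004], [0.243, -0.97, -0.022], [-0.002, 0.022, -1.0]]
force: [6.2, -38.7, -4.2]
opening: 0.134
grasp_force: 30.1
```

Force is building at 0.205 m of travel. I'll relieve it and look.

```bash
python3 -m handwheel '0 0.006 0 0 0 0 0; 0 0.012 0 0 0 0 0; 0 0.012 0 0 0 0 0'; python3 - <<'E'
from h import *
import cv2
a=capture("top");np.save("pics/a.npy",a["color"]);i=a["color"][130:280,165:355,::-1];b=capture("scene");j=b["color"][130:280,215:405,::-1]
o=np.hstack([cv2.resize(cv2.convertScaleAbs(k,alpha=1.6),None,fx=2.1,fy=2.1*1.0,interpolation=cv2.INTER_CUBIC) for k in(i,j)]);cv2.imwrite("pics/s2.png",o);print(o.shape)
E
```

```text
time_s: 6.05
position: [0.5535, 0.1426, 0.1285]
tcp_rot: [[0.972, 0.236, 0.0], [0.236, -0.972, -0.001], [-0.0, 0.001, -1.0]]
force: [1.9, -6.7, -2.6]
opening: 0.136
grasp_force: 30.0
(315, 798, 3)
```

View pics/s2.png

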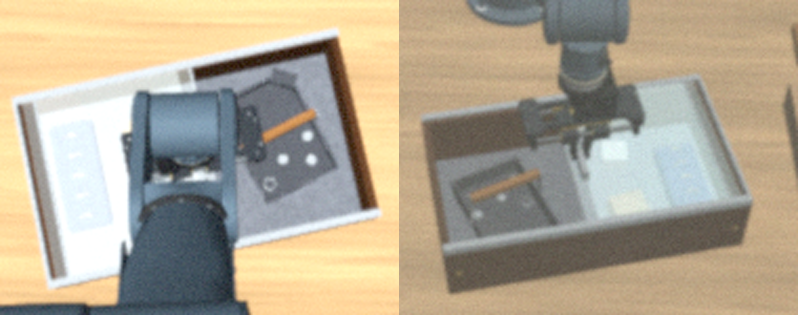

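```bash
python3 - <<'E'
from h import *
np.set_printoptions(precision=1,suppress=True)
import cv2
a=np.radians(13.7);ex=np.array([np.cos(a),np.sin(a),0]);ey=np.array([-np.sin(a),np.cos(a),0]);C=np.array([.553,.1447,0])
i=cv2.imread("pics/s2.png")
a=capture("top");b=capture("scene")
for y in(-.022,-.037):
  for x in(-.13,0,.13):
    p=C+x*ex+y*ey+[0,0,.12];u=proj(a,p);v=proj(b,p);print(y,x,(u-[165,130])*2.1,(v-[215,130])*2.1+[399,0])
j=b["color"][155:260,265:345,::-1];k=a["color"][140:240,225:345,::-1]
f=lambda k:cv2.resize(cv2.convertScaleAbs(k,alpha=1.8),None,fx=3.9,fy=5.6 if 0 else 3.9,interpolation=cv2.INTER_CUBIC)
j,k=f(j),f(k);o=np.zeros((max(len(j),len(k)),j.shape[1]+k.shape[1],3),np.uint8);o[:len(j),:j.shape[1]]=j;o[:len(k),j.shape[1]:]=k;cv2.imwrite("pics/s3.png",o);print(o.shape,j.shape)
E
```

```text
-0.022 -0.13 [228.6 236.7] [551.4 101.4]
-0.022 0 [209.9 151.1] [567.4 157.3]
-0.022 0.13 [191.5  67.2] [585.  219.1]
-0.037 -0.13 [238.5 234.5] [543.  102.7]
-0.037 0 [219.7 148.9] [558.5 158.7]
-0.037 0.13 [201.3  65.1] [575.7 220.7]
(410, 780, 3) (410, 312, 3)
```

View pics/s3.png

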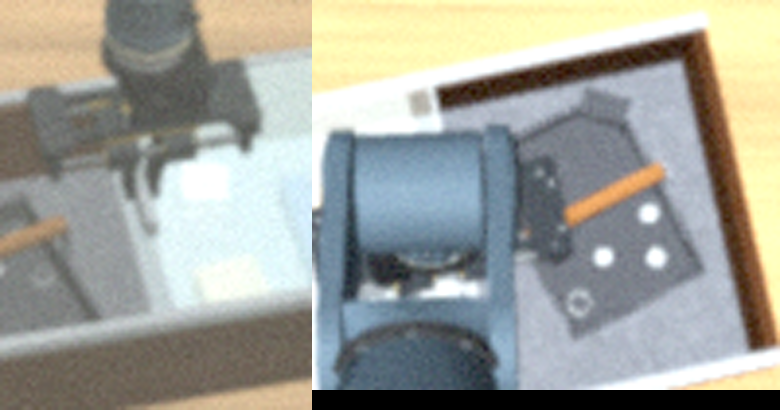

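The pane edge in the top view at crop (437,90) is at s2 (193,70), which matches the fully-open prediction of (191.5,67). So the cover is at its stop, having started about 15 mm ajar. I'll release, rise, turn and go above the handle.

```bash
python3 -m handwheel '0 0 0 0 0 0 0.3; 0 0 0 0 0 0 0.6; 0 0 0 0 0 0 1; 0 0 0 0 0 0 1; 0 0 0 0 0 0 1; 0 0 0 0 0 0 1; 0 0 -0.02 0 0 0 1; 0 0 -0.05 0 0 0 1; 0 0 -0.08 0 0 0 1; 0 0 -0.09 0 0 0 1'; python3 -m handwheel '0.002 0.01 0 0 0 -8 1; 0.003 0.02 0 0 0 -16 1; 0.004 0.03 0 0 0 -24 1; 0.005 0.04 0 0 0 -32 1; 0.006 0.05 0 0 0 -40 1; 0.008 0.06 0 0 0 -48 1; 0.009 0.07 0 0 0 -56 1; 0.01 0.08 0 0 0 -64 1; 0.011 0.09 0 0 0 -72 1; 0.012 0.1 0 0 0 -80 1; 0.013 0.11 0 0 0 -88 1; 0.015 0.12 0 0 0 -96 1; 0.015 0.127 0 0 0 -102.8 1; 0.015 0.127 0 0 0 -102.8 1; 0.015 0.127 0 0 0 -102.8 1; 0.015 0.127 0 0 0 -102.8 1'; python3 - <<'E'
from h import *
np.set_printoptions(precision=4,suppress=True)
import cv2
s=bot.read_state();print(s["joint_positions"],local([.598,.0225,.078]))
c=capture("scene");i=c["color"][130:270,190:390,::-1];i=cv2.resize(cv2.convertScaleAbs(i,alpha=1.6),None,fx=4,fy=4,interpolation=cv2.INTER_CUBIC);cv2.imwrite("pics/s4.png",i)
b=c
f=lambda u,v:ray(b,(u-399)/2.1+215,v/2.1+130,.1);print(f(470,195),f(539,173))
E
```

```text
time_s: 7.25
position: [0.5552, 0.1438, 0.2216]
tcp_rot: [[0.972, 0.237, 0.006], [0.237, -0.972, 0.001], [0.006, 0.001, -1.0]]
force: [0.5, 0.0, 0.2]
opening: 0.95
grasp_force: 0.0
time_s: 8.85
position: [0.5975, 0.0242, 0.2181]
tcp_rot: [[-0.445, 0.896, -0.001], [0.896, 0.445, 0.0], [0.001, -0.001, -1.0]]
force: [-0.7, 0.4, 0.6]
opening: 0.995
grasp_force: 0.0
[ -8.3875  28.4341  86.3273   0.0149  65.2916 -34.8034] [-0.0018 -0.0002  0.1401]
[ 0.6283 -0.0337  0.1   ] [0.5773 0.077  0.1   ]
```

View pics/s4.png

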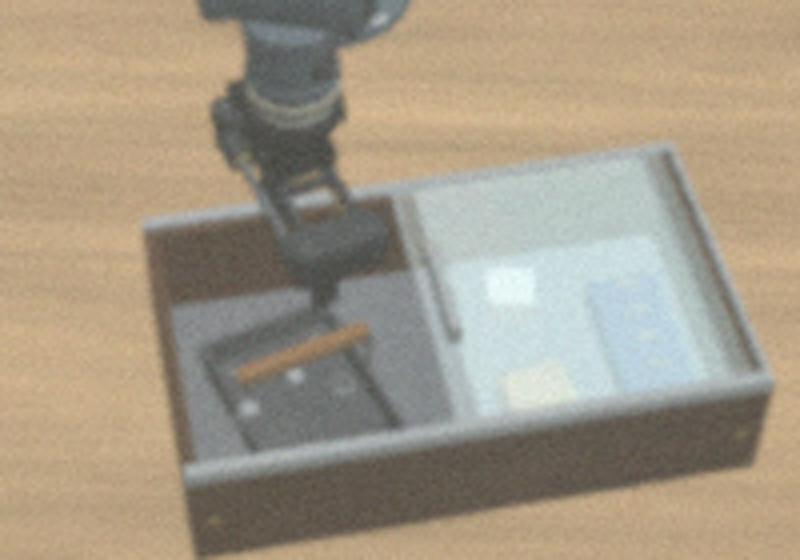

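The bar is at (237,375)-(367,330), directly beneath the gripper, and the cover is open with its grip strip at (433,280). I'll descend over the bar and close.

```bash
python3 -m handwheel '-0.002 0 0.03 0 0 0 1; -0.002 0 0.06 0 0 0 1; -0.002 0 0.09 0 0 0 1; -0.002 0 0.115 0 0 0 1; -0.002 0 0.13 0 0 0 1; -0.002 0 0.141 0 0 0 1; -0.002 0 0.141 0 0 0 0.6; -0.002 0 0.141 0 0 0 0.3; -0.002 0 0.141 0 0 0 0.15; -0.002 0 0.141 0 0 0 0; -0.002 0 0.141 0 0 0 0; -0.002 0 0.141 0 0 0 0; -0.002 0 0.141 0 0 0 0; -0.002 0 0.141 0 0 0 0; -0.002 0 0.141 0 0 0 0; -0.002 0 0.141 0 0 0 0; -0.002 0 0.141 0 0 0 0; -0.002 0 0.141 0 0 0 0; -0.002 0 0.141 0 0 0 0; -0.002 0 0.141 0 0 0 0'; python3 -m handwheel '0 0 0 0 0 0 0; 0 0 0 0 0 0 0; 0 0 0 0 0 0 0; 0 0 0 0 0 0 0; 0 0 0 0 0 0 0'
```

```text
time_s: 10.9
position: [0.5986, 0.0219, 0.0774]
tcp_rot: [[-0.446, 0.895, -0.001], [0.895, 0.446, 0.0], [0.0, -0.001, -1.0]]
force: [-1.0, -0.3, 0.3]
opening: 0.16
grasp_force: 30.0
time_s: 11.4
position: [0.5988, 0.022, 0.0775]
tcp_rot: [[-0.446, 0.895, -0.0], [0.895, 0.446, 0.0], [0.0, -0.0, -1.0]]
force: [-1.1, -0.0, -1.2]
opening: 0.155
grasp_force: 30.0
```

```bash
python3 -m handwheel '0 0 -0.003 0 0 0 0; 0 0 -0.008 0 0 0 0; 0 0 -0.016 0 0 0 0; 0 0 -0.026 0 0 0 0; 0 0 -0.04 0 0 0 0; 0 0 -0.058 0 0 0 0; 0 0 -0.08 0 0 0 0; 0 0 -0.105 0 0 0 0; 0 0 -0.13 0 0 0 0; 0 0 -0.155 0 0 0 0; 0 0 -0.18 0 0 0 0; 0 0 -0.205 0 0 0 0; 0 0 -0.23 0 0 0 0; 0 0 -0.255 0 0 0 0; 0 0 -0.278 0 0 0 0; 0 0 -0.296 0 0 0 0; 0 0 -0.308 0 0 0 0; 0 0 -0.316 0 0 0 0; 0 0 -0.32 0 0 0 0; 0 0 -0.32 0 0 0 0'; python3 - <<'E'
from h import *
import cv2
np.set_printoptions(precision=4,suppress=True)
s=bot.read_state();print(s["joint_positions"],s["moment"],s["force"])
T=s["tcp_rot"]; tx,ty=T[:,1],-T[:,0]   # tray x = tool y ; check tray y
print(tx,ty)
d=(tx-ty)/2**.5; ax=np.cross(d,[0,0,-1]); print("axis in tool",T.T@ax)
c=capture("scene");i=c["color"][60:270,150:430,::-1];i=cv2.resize(cv2.convertScaleAbs(i,alpha=1.6),None,fx=2.8,fy=2.8,interpolation=cv2.INTER_CUBIC);cv2.imwrite("pics/s5.png",i)
E
```

```text
time_s: 13.4
position: [0.5987, 0.0219, 0.3976]
tcp_rot: [[-0.446, 0.895, -0.0], [0.895, 0.446, 0.0], [0.0, -0.0, -1.0]]
force: [-0.8, -0.1, -3.5]
opening: 0.159
grasp_force: 30.0
[ -8.5792  19.8954  71.568    0.0021  88.5422 -35.0687] [ 0.0534 -0.2609  0.0249] [-0.8201 -0.0578 -3.5387]
[ 0.895   0.446  -0.0001] [ 0.446  -0.895  -0.0001]
axis in tool [ 0.7071 -0.7071  0.0001]
```

View pics/s5.png

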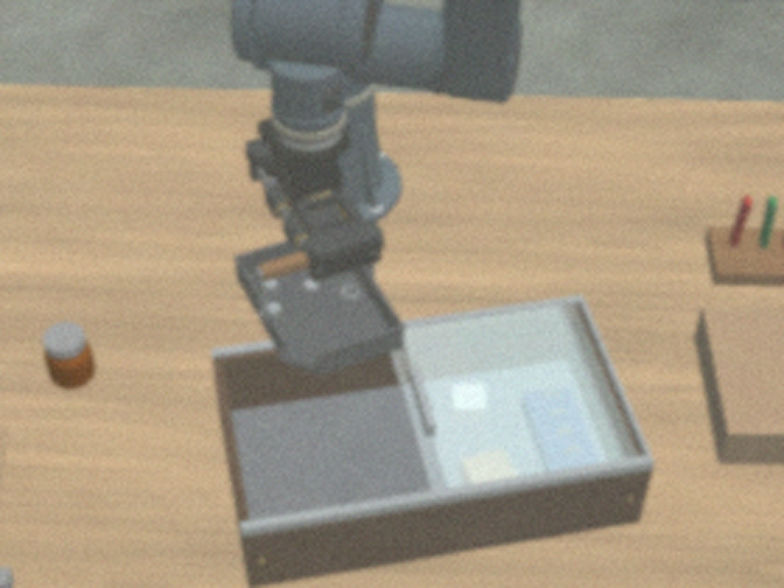

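Tray lifted level with its pieces at (270-350, 285-305). The pouring corner is at (300,362), toward +x,-y, which is tool (-x,+y), so the tilt axis is tool (+x,+y). I'll tilt slowly.

```bash
python3 -m handwheel '0 0 0 0.5 0.5 0 0; 0 0 0 1.5 1.5 0 0; 0 0 0 3 3 0 0; 0 0 0 4.5 4.5 0 0; 0 0 0 5.5 5.5 0 0; 0 0 0 6.5 6.5 0 0; 0 0 0 7.5 7.5 0 0; 0 0 0 8.5 8.5 0 0; 0 0 0 9.3 9.3 0 0; 0 0 0 10 10 0 0; 0 0 0 10.7 10.7 0 0; 0 0 0 11.4 11.4 0 0; 0 0 0 12.1 12.1 0 0; 0 0 0 12.8 12.8 0 0; 0 0 0 13.5 13.5 0 0; 0 0 0 14.2 14.2 0 0; 0 0 0 14.9 14.9 0 0; 0 0 0 15.6 15.6 0 0; 0 0 0 16.3 16.3 0 0; 0 0 0 17 17 0 0'; python3 -m handwheel '0 0 0 0.7 0.7 0 0; 0 0 0 1.4 1.4 0 0; 0 0 0 2.1 2.1 0 0; 0 0 0 2.8 2.8 0 0; 0 0 0 3.5 3.5 0 0; 0 0 0 4.2 4.2 0 0; 0 0 0 4.9 4.9 0 0; 0 0 0 5.6 5.6 0 0; 0 0 0 6.3 6.3 0 0; 0 0 0 7 7 0 0; 0 0 0 7.7 7.7 0 0; 0 0 0 8.4 8.4 0 0; 0 0 0 8.8 8.8 0 0; 0 0 0 9 9 0 0; 0 0 0 9 9 0 0; 0 0 0 9 9 0 0; 0 0 0 9 9 0 0; 0 0 0 9 9 0 0; 0 0 0 9 9 0 0; 0 0 0 9 9 0 0'; python3 - <<'E'
from h import *
import cv2
np.set_printoptions(precision=4,suppress=True)
s=bot.read_state();print(s["joint_positions"],s["tcp_rot"])
T=s["tcp_rot"];P=s["position"]
c=capture("scene");t=capture("top")
# predicted tray corner: grasp 2mm above bar centre -> tray underside 0.084 below bar
o=P+T[:,2]*(-.019+.002+.084)
w=lambda p:o+T@np.array([p[1],p[0],-p[2]])
q=w([.071,-.046,.003]);print("corner",q,proj(c,q),proj(t,q),"lip z",w([.09,-.065,.037])[2])
k=proj(c,q).round().astype(int)
i=c["color"][k[1]-70:k[1]+50,k[0]-80:k[0]+80,::-1];i=cv2.resize(cv2.convertScaleAbs(i,alpha=1.7),None,fx=5,fy=5,interpolation=cv2.INTER_CUBIC);cv2.imwrite("pics/s6.png",i)
E
```

```text
time_s: 15.45
position: [0.5989, 0.0219, 0.3976]
tcp_rot: [[-0.388, 0.837, -0.387], [0.875, 0.466, 0.13], [0.289, -0.289, -0.913]]
force: [0.1, 0.2, -3.4]
opening: 0.158
grasp_force: 30.0
time_s: 17.45
position: [0.5988, 0.0219, 0.3976]
tcp_rot: [[-0.313, 0.762, -0.568], [0.85, 0.491, 0.19], [0.423, -0.423, -0.801]]
force: [0.6, 0.5, -3.3]
opening: 0.156
grasp_force: 30.0
[-10.9325  38.6568  47.9949   5.8887 129.7206 -35.1471] [[-0.3127  0.7617 -0.5675]
 [ 0.8504  0.4907  0.19  ]
 [ 0.4232 -0.4232 -0.8011]]
corner [0.6309 0.0298 0.2968] [265.635  185.2133] [297.8072 168.9902] lip z 0.30799826923361134
```

View pics/s6.png

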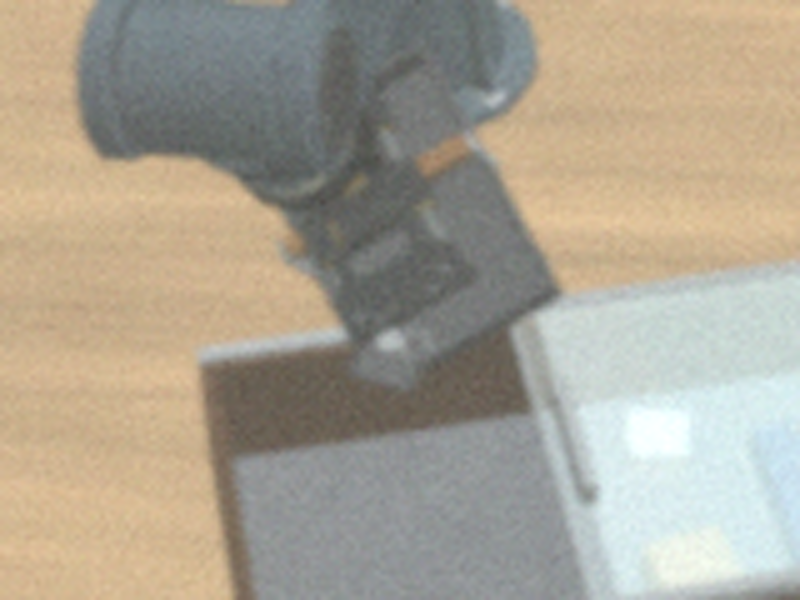

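The corner's pieces show at (380-410, 340-350), right at the predicted foot (400,350). The tilt is 36.8°, and the gripper hides part of the -y wall. My picture budget is spent, so I'll check numerically by sampling the brightness of the tray floor on a tray-frame grid, which needs no viewing.

```bash
cat >>h.py <<'E'
def floor(name,z=.007):
    s=bot.read_state();T=np.array(s["tcp_rot"]);o=s["position"]+T[:,2]*.067
    c=capture(name);g=c["color"].astype(float).mean(2)
    import cv2; g=cv2.GaussianBlur(g,(3,3),0.7)
    print(name,"rows x=+.084..-.084, cols y=-.06..+.06 step .008")
    for x in np.arange(.084,-.085,-.008):
        print("%4d:"%(x*1000),*["%3d"%g[tuple(proj(c,o+T@np.array([y,x,-z])).round().astype(int)[::-1])] for y in np.arange(-.060,.061,.008)])
E
python3 -c "
from h import *
floor('scene');floor('top')"
```

```text
scene rows x=+.084..-.084, cols y=-.06..+.06 step .008
  84:  67  74  71  65  65  62  64  62  62  67  62  62  64  64  63  78
  76:  71  74  78  73  78  73  71  69  71  70  71  69  71  69  71  86
  68:  75  88  96  75  79  73  70  71  71  70  73  71  71  71  71  77
  60:  75 100 104  73  71  69  71  68  70  71  71  72  71  71  71  78
  52:  60  67  62  58  59  60  59  59  58  60  66  71  70  71  70  82
  44:  59  60  62  58  57  60  61  61  57  59  66  71  71  72  69  83
  36:  63  59  58  58  57  58  58  58  62  60  69  69  70  72  68  92
  28:  58  57  58  59  56  58  57  58  58  62  69  71  69  70  70  79
  20:  61  58  59  61  62  60  61  59  61  72  72  72  71  72  69  81
  12:  68  59  70  70  70  68  70  61  67  79  71  71  72  71  69  81
   4:  67  59  63  64  67  65  63  60  61  74  71  70  72  71  70  77
  -3:  61  58  57  54  53  55  54  58  61  65  66  72  70  70  70  89
 -11:  57  59  61  58  57  57  57  59  57  58  63  67  67  68  70  88
 -19:  58  60  62  58  57  57  58  58  58  57  66  76  73  71  83  93
 -27:  57  58  58  55  56  55  55  55  58  59  70  79  77  80  83
[... 1387 characters left out ...]

 -11:  83  85  86  86  85  86  85  88  88  87  84  79  72  77  70  71
 -19:  84  84  84  85  86  85  87  86  86  87  87  84  78  73  75  70
 -27:  82  85  84  84  86  87  86  86  86  86  87  85  85  76  71  72
 -35:  83  84  83  84  85  85  85  85  85  87  84  86  85  79  73  69
 -43:  82  82  84  84  86  87  85  85  86  85  86  86  86  84  79  71
 -51:  82  81  82  83  83  85  84  85  85  84  85  86  87  86  83  75
 -59:  80  82  83  84  84  86  84  86  86  85  85  85  85  84  84  82
 -67:  80  80  82  83  82  83  83  83  84  84  85  85  86  85  86  85
 -75:  80  79  81  82  83  84  84  83  84  82  84  85  85  86  85  84
 -83:  79  79  81  81  81  82  82  82  83  84  84  83  85  84  85  84
```

```bash
python3 -m handwheel '0 0 0 -0.4 0.4 0.8 0; 0 0 0 -1.3 1.3 2.4 0; 0 0 0 -2.5 2.5 4.8 0; 0 0 0 -4.2 4.2 8 0; 0 0 0 -5.9 5.9 11.2 0; 0 0 0 -7.6 7.6 14.4 0; 0 0 0 -9.3 9.3 17.6 0; 0 0 0 -11 11 20.8 0; 0 0 0 -12.7 12.7 24 0; 0 0 0 -14.4 14.4 27.2 0; 0 0 0 -16.1 16.1 30.4 0; 0 0 0 -17.8 17.8 33.6 0; 0 0 0 -19.5 19.5 36.8 0; 0 0 0 -21.1 21.1 40 0; 0 0 0 -22.6 22.6 42.8 0; 0 0 0 -23.5 23.5 44.5 0; 0 0 0 -24 24 45.5 0; 0 0 0 -24 24 45.5 0; 0 0 0 -24 24 45.5 0; 0 0 0 -24 24 45.5 0'; python3 -c "
from h import *
print(bot.read_state()['joint_positions']); floor('scene');floor('top')"
```

```text
time_s: 19.65
position: [0.599, 0.022, 0.3974]
tcp_rot: [[0.54, 0.828, -0.153], [0.728, -0.368, 0.578], [0.422, -0.424, -0.801]]
force: [0.0, -0.2, -2.1]
opening: 0.155
grasp_force: 30.0
[-23.08835709  27.96910723  67.5604407   29.53602505 106.77907971
  10.1795279 ]
scene rows x=+.084..-.084, cols y=-.06..+.06 step .008
  84:  63  60  61  59  59  63  58  59  60  59  59  57  61  66  65  69
  76:  71  71  83  87  78  85  73  67  67  67  69  68  71  69  71  72
  68:  74  83  95  89  83  83  68  67  67  67  70  68  69  70  69  69
  60:  79  88  99  88  70  67  67  66  67  68  66  68  71  71  71  70
  52:  84  90  88  76  67  67  67  67  68  69  68  68  71  69  70  71
  44:  84  83  87  84  67  67  67  67  67  67  67  65  70  71  70  70
  36:  77  90  88  74  66  68  69  68  68  67  68  68  71  73  72  71
  28:  86 100  99  76  67  68  68  66  69  67  68  69  71  71  71  70
  20:  85  93  88  71  68  68  69  68  67  66  67  67  70  72  71  71
  12:  84  98  96  76  69  66  67  68  68  66  67  68  70  70  73  71
   4:  77  88  74  68  69  68  68  68  68  68  68  67  71  76  83  79
  -3:  
[... 1655 characters left out ...]

 -11:  67  69  68  66  65  67  66  68  67  67  66  67  66  66  70  68
 -19:  67  68  67  68  66  64  68  67  69  67  66  68  66  65  68  68
 -27:  65  67  67  66  68  65  65  65  67  67  65  66  68  66  70  68
 -35:  66  67  66  67  67  66  66  65  66  66  66  65  67  66  70  68
 -43:  65  68  66  66  65  65  67  66  67  64  65  66  67  65  67  64
 -51:  66  66  67  67  67  65  67  67  66  66  66  66  65  65  67  68
 -59:  67  66  66  66  65  66  67  66  66  66  66  66  67  66  68  70
 -67:  67  66  67  69  69  66  66  67  67  67  66  72  70  67  73  66
 -75:  71  69  71  71  70  71  70  70  70  72  69  71  70  72  74  66
 -83:  70  67  68  66  67  69  68  69  69  69  69  69  70  69  68  72
```

The clear view shows the five pieces queued along the -y wall, from x=+76 to about +8 mm. The front ones are in the corner and the last is about 60 mm behind. To bunch them, I'll turn the tray about its own normal (tool z), so the slope runs toward +x for a moment, and then turn it back.

```bash
python3 -m handwheel '0 0 0 0 0 2 0; 0 0 0 0 0 6 0; 0 0 0 0 0 12 0; 0 0 0 0 0 18 0; 0 0 0 0 0 24 0; 0 0 0 0 0 30 0; 0 0 0 0 0 36 0; 0 0 0 0 0 42 0; 0 0 0 0 0 46 0; 0 0 0 0 0 48 0; 0 0 0 0 0 48 0; 0 0 0 0 0 48 0; 0 0 0 0 0 48 0; 0 0 0 0 0 48 0; 0 0 0 0 0 48 0; 0 0 0 0 0 48 0'; python3 -c "
from h import *
print(bot.read_state()['joint_positions']); floor('scene')"
```

```text
time_s: 21.35
position: [0.5988, 0.0219, 0.3975]
tcp_rot: [[0.976, 0.152, -0.153], [0.213, -0.787, 0.578], [-0.032, -0.597, -0.801]]
force: [1.5, -0.4, -3.5]
opening: 0.162
grasp_force: 30.0
[-23.10977307  27.94365617  67.5904048   29.54495262 106.76646032
  58.18475281]
scene rows x=+.084..-.084, cols y=-.06..+.06 step .008
  84:  70  70  71  72  86  88  87  94  91  94  85  71  69  60  61  60
  76:  70  71  82  84  83  83  93  97  97  84  86  75  66  59  60  61
  68:  70  73  93  98  87  83  87  84  77  84  88  76  67  61  61  60
  60:  69  82  84  89  88  72  68  67  67  69  68  69  67  61  60  61
  52:  77  77  78  75  75  79  72  68  68  68  67  68  66  61  60  60
  44:  80  80  80  82  81  82  79  76  74  68  68  67  67  62  60  61
  36:  68  74  71  76  78  73  78  80  79  75  73  68  66  62  60  61
  28:  54  65  69  69  68  67  67  73  80  79  77  76  70  63  60  61
  20:  58  60  66  68  67  68  68  67  68  73  77  80  78  74  65  60
  12:  61  66  69  67  66  66  68  67  67  68  68  77  78  80  78  73
   4:  62  64  67  66  67  66  68  67  67  66  68  67  66  71  78  70
  -3:  62  63  67  66  67  68  68  68  68  68  67  67  67  62  63  62
 -11:  62  63  67  67  67  67  67  69  68  68  67  67  64  62  60  61
 -19:  61  65  66  68  66  67  67  69  67  67  67  67  66  62  60  62
 -27:  62  63  65  67  68  67  68  68  67  68  67  68  66  61  59  60
 -35:  61  64  66  66  65  68  67  66  66  68  68  68  65  60  61  61
 -43:  60  65  66  67  66  66  67  67  67  67  66  67  66  61  60  60
 -51:  61  63  66  65  66  65  66  67  66  68  67  68  66  62  60  62
 -59:  61  64  66  67  66  66  67  66  66  66  67  66  68  62  62  61
 -67:  65  66  66  67  67  65  66  66  66  66  67  67  66  61  60  61
 -75:  72  71  72  72  71  69  71  70  71  70  72  71  71  64  63  60
 -83:  86  75  76  73  78  75  77  73  76  73  77  76  78  74  75  75
```

```bash
python3 -m handwheel '0 0 0 0 0 -3 0; 0 0 0 0 0 -10 0; 0 0 0 0 0 -18 0; 0 0 0 0 0 -26 0; 0 0 0 0 0 -34 0; 0 0 0 0 0 -42 0; 0 0 0 0 0 -50 0; 0 0 0 0 0 -58 0; 0 0 0 0 0 -66 0; 0 0 0 0 0 -72 0; 0 0 0 0 0 -72 0; 0 0 0 0 0 -66 0; 0 0 0 0 0 -58 0; 0 0 0 0 0 -51 0; 0 0 0 0 0 -48 0; 0 0 0 0 0 -48 0; 0 0 0 0 0 -48 0; 0 0 0 0 0 -48 0'; python3 -c "
from h import *
floor('scene')" | head -16
```

```text
time_s: 23.2
position: [0.5988, 0.022, 0.3975]
tcp_rot: [[0.54, 0.828, -0.153], [0.728, -0.368, 0.578], [0.423, -0.424, -0.801]]
force: [0.5, -0.4, -3.8]
opening: 0.161
grasp_force: 30.0
scene rows x=+.084..-.084, cols y=-.06..+.06 step .008
  84:  64  63  59  58  60  60  58  62  62  56  60  56  60  66  65  70
  76:  70  69  79  89  78  83  92  91  80  79  81  69  70  70  71  70
  68:  72  77  95  98  80  79  69  69  77  77  67  67  70  71  72  71
  60:  83  92  98  87  68  67  66  67  67  67  67  66  71  70  71  70
  52:  92  97  90  72  66  67  68  67  67  66  67  66  70  70  70  70
  44:  69  73  69  67  69  68  68  68  69  68  68  69  69  70  70  70
  36:  69  66  67  67  66  68  67  68  67  68  67  68  71  71  71  71
  28:  69  67  65  67  68  67  67  68  68  67  67  69  72  71  71  71
  20:  70  67  67  67  67  67  67  68  67  67  68  70  73  71  70  70
  12:  70  69  68  68  67  67  67  67  67  67  68  68  70  69  71  71
   4:  70  69  69  68  66  67  67  67  68  67  68  69  72  74  84  80
  -3:  67  67  68  67  67  66  66  68  67  69  69  83  92  97  94  79
 -11:  61  69  68  68  67  68  67  68  74  87  97  97  98  95  82  73
 -19:  64  67  66  66  67  72  86  93  99  98  93  81  73  74  71  70
 -27:  67  64  65  65  81  95 100  99  94  78  74  68  70  69  70  72
```

Better bunched, but the last ring still lies up the +x wall (x≈74, y≈+12). I'll repeat with a slightly larger swing to balance them.

```bash
python3 -m handwheel '0 0 0 0 0 -3 0; 0 0 0 0 0 -10 0; 0 0 0 0 0 -18 0; 0 0 0 0 0 -26 0; 0 0 0 0 0 -32 0; 0 0 0 0 0 -32 0; 0 0 0 0 0 -25 0; 0 0 0 0 0 -17 0; 0 0 0 0 0 -9 0; 0 0 0 0 0 -3 0; 0 0 0 0 0 0 0; 0 0 0 0 0 0 0; 0 0 0 0 0 0 0; 0 0 0 0 0 0 0'; python3 -c "
from h import *
floor('scene')" | head -12
```

```text
time_s: 24.65
position: [0.5988, 0.0219, 0.3976]
tcp_rot: [[0.54, 0.828, -0.153], [0.728, -0.368, 0.579], [0.423, -0.424, -0.801]]
force: [-0.4, -0.1, -3.5]
opening: 0.158
grasp_force: 30.0
scene rows x=+.084..-.084, cols y=-.06..+.06 step .008
  84:  62  61  62  58  59  61  57  62  64  57  61  58  59  67  66  69
  76:  70  70  77  88  76  85  91  87  80  79  78  68  70  71  69  70
  68:  73  78  94  96  80  80  72  70  77  76  68  68  70  70  70  68
  60:  82  91  96  84  68  67  65  66  68  67  68  67  70  68  71  70
  52:  91  96  90  71  67  67  67  68  67  67  66  65  71  70  71  69
  44:  72  75  72  68  68  67  68  68  67  68  68  67  70  69  71  70
  36:  69  67  66  67  66  68  67  68  68  66  68  67  72  72  71  70
  28:  69  67  66  67  66  68  69  67  68  69  68  69  71  71  70  71
  20:  68  68  68  66  67  67  65  67  68  67  68  68  69  70  71  71
  12:  70  66  66  68  67  67  67  67  69  67  65  68  70  70  70  72
   4:  71  68  67  67  67  66  67  68  66  66  66  68  70  73  85  80
```

```bash
python3 -m handwheel '0 0 0 0 0 -4 0; 0 0 0 0 0 -12 0; 0 0 0 0 0 -20 0; 0 0 0 0 0 -28 0; 0 0 0 0 0 -36 0; 0 0 0 0 0 -41 0; 0 0 0 0 0 -41 0; 0 0 0 0 0 -34 0; 0 0 0 0 0 -26 0; 0 0 0 0 0 -18 0; 0 0 0 0 0 -10 0; 0 0 0 0 0 -3 0; 0 0 0 0 0 0 0; 0 0 0 0 0 0 0; 0 0 0 0 0 0 0'; python3 -c "
from h import *
floor('scene')" | head -13
```

```text
time_s: 26.2
position: [0.5989, 0.0219, 0.3976]
tcp_rot: [[0.54, 0.828, -0.153], [0.728, -0.368, 0.579], [0.423, -0.423, -0.801]]
force: [-0.2, -0.6, -2.9]
opening: 0.156
grasp_force: 30.0
scene rows x=+.084..-.084, cols y=-.06..+.06 step .008
  84:  62  61  63  58  59  63  59  59  62  57  58  58  59  65  65  69
  76:  70  70  80  86  87  91  81  82  75  69  67  69  70  70  71  70
  68:  73  79  89  84  90  84  76  72  68  67  67  69  71  70  70  69
  60:  82  92  95  84  75  70  68  65  67  66  66  69  71  69  70  69
  52:  91  97  93  72  67  68  69  68  68  66  65  68  70  69  71  72
  44:  83  91  87  74  69  70  67  67  68  68  67  68  71  72  69  72
  36:  85  94  93  73  66  68  68  66  68  68  69  68  71  71  70  72
  28:  73  71  69  65  65  68  68  68  68  67  68  67  71  72  71  71
  20:  69  67  67  67  65  68  68  68  67  68  67  68  71  73  70  70
  12:  70  68  66  69  67  68  66  68  67  68  68  70  70  70  71  71
   4:  69  69  68  67  67  69  68  67  67  66  66  70  71  74  85  80
  -3:  67  67  66  68  68  67  67  68  69  71  70  83  91  97  93  80
```

The pieces are now bunched around the corner on both sides, between (36,-52) and (78,-10) mm and all within about 40 mm of its foot. The corner is about 0.30 m up. I'll hold still, then hand in.

```bash
python3 -m handwheel '0 0 0 0 0 0 0; 0 0 0 0 0 0 0; 0 0 0 0 0 0 0; 0 0 0 0 0 0 0; 0 0 0 0 0 0 0; 0 0 0 0 0 0 0; 0 0 0 0 0 0 0; 0 0 0 0 0 0 0'; python3 -c "
from h import *
floor('scene');print(abs(bot.read_state()['qvel']).max());print(bot.hand_in())" | sed -n '2,9p;24,$p'
```

```text
time_s: 27.05
position: [0.5988, 0.0219, 0.3976]
tcp_rot: [[0.54, 0.828, -0.153], [0.728, -0.368, 0.578], [0.423, -0.424, -0.801]]
force: [1.1, 0.4, -2.1]
opening: 0.159
grasp_force: 30.0
  84:  59  59  60  59  60  64  58  59  61  58  58  57  60  65  65  70
  76:  71  71  79  86  86  91  81  80  76  70  67  69  68  70  70  69
  68:  72  78  90  84  90  83  77  72  68  65  67  67  70  71  70  71
  60:  83  92  92  84  74  69  67  66  68  67  68  68  70  69  70  71
  52:  90  96  92  72  67  67  68  68  69  67  66  68  71  71  70  69
  44:  83  90  87  73  67  67  67  67  69  67  68  67  70  70  69  70
  36:  85  94  93  72  67  67  67  66  68  68  68  68  70  72  71  71
  28:  74  71  68  68  65  68  68  68  69  66  67  69  72  71  69  70
0.074338162435928
the job is handed in; nothing more can be done
None
```

I slid the cover to its stop, lifted the tray out and handed in at 27 s, holding it still at about 37° with the corner about 0.30 m up; the pieces look bunched within about 40 mm of the corner, but that and the count of five come from brightness readings (picture limit used up), and the arm went nowhere near the brick, jar or hammer.

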